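Press a dental cast onto its base with the bench press

TASK

On the bench stand two small lever presses; use the one that has the plaster dental cast under its ram. Pull its ball-ended lever all the way down so that the cast is pressed home, hold it there a moment, then, keeping hold, ease the lever slowly back up to its rest and let go: it must not fly back. Leave the other press's lever alone and the cast standing in its place.

Things in the scene. Friction and masses are not known exactly. Their poses are not given: they have to be found in the camera images.
- press_knob (a point): Centre of the black ball, 34 mm wide, on the free end of the 13 mm rod lever of the press to use. It points to the robot within 15 deg, rising 0.45 rad at rest (ball 292 mm above the bench). x axis: along the rod from ball to pivot, which is 200 mm away, 205 mm above the bench; y axis: level, parallel to the pivot's axis. Ball is free above and at its sides along y; it turns in a grasp.
- press_lever (a joint): Lever angle of the press to use, rad: 0 at rest (0.45 rad above level), growing as the ball is pulled down, 0.80 at the lower stop (ball 136 mm above the bench). A spring drives it back up: about 2 N at the ball at rest, 10 N at the stop, 2 N more while pressing. Let go low down, it flies back. The ram sinks 30 mm per rad.
- model_center (a point): Centre of the dental cast under the ram of the press to use (grey, head 250 mm high): white base 64 x 74 mm, cream horseshoe of teeth, 40 mm high, loose on a metal plate, centre 80 mm above the bench. Ram and full stroke push cast and plate 9 to 10 mm down, and they stay down. Other casts stand on the bench and in a tray.
- other_knob (a point): Centre of the same ball on the other press, of the same make but with a round steel flask, 72 mm wide, under its ram instead of a cast; axes as for the first. Not to be moved.
Things that resemble listed ones, but are neither listed nor needed, are in the scene too. Leave any pink look-alike of the part that bears model_center alone.

How it is judged:
By the outcome, as a careful person would: the job done as asked, in the order asked, and still so for the second after the job is handed in, with the robot touching nothing.
It also fails if it takes over 51 s, if anything falls off the work surface, if the arm or the gripper's body presses on something with over 40 N, if the wrist force passes 120 N, or if a joint passes its speed limit or range.

ROBOT

A 6-joint arm with a two-finger parallel gripper is mounted at the origin on the work surface. World frame = base frame: x ahead of the robot, y to its left, z up, the work surface at z = 0. Lengths are in m, angles in rad, forces in N, time in s.
With the tool pointing down it reaches from about 0.425 to 0.95 m from the base axis. Payload 3.5 kg.
Tool frame: the origin (TCP) lies on the centre line of the jaws, within the pads' length; the fingertips stand 14 mm ahead of it and the grasp point (between the pads) lies 5 mm behind it (ctrl.tip_reach is the distance from the TCP to the fingertips, in m); z points along the fingers, y is the line along which they close (so a half turn about z gives the same grasp; the last joint's range is limited). The gripper opens to 85 mm and grips with 20 to 120 N. Pads are 22 mm wide; open, the fingers measure 114 mm over their backs; the gripper's body (76 mm by 85 mm) begins 54 mm behind the grasp point. The pads swing forward as they close: fully open they stand 13 mm farther back than shut.
Start: joints at [-1.288, 0.286, 1.577, -0, 1.279, -0.15], TCP at [0.283, -0.613, 0.245] pointing down, gripper open.
Joint ranges: [-2.77, 2.77], [-0.9, 2.22], [0.21, 2.48], [-1.53, 4.67], [0.24, 2.81], [-2.84, 2.84]. Speed limits (rad/s): [2.79, 2.79, 3.14, 3.14, 3.14, 3.14].

INTERFACE

Orientations are given as a unit quaternion [x, y, z, w].
In Python, from plant import get_state, imaging, workorder, ctrl gives the robot as it stands. The module is installed in compiled form; this text tells all that it offers.
- The arm moves only by the shell command python3 -m jog 'ROWS' [FORCE]. ROWS is JSON, a list of rows, each a list of 7 numbers: the closure, from 0 (fully open) to 1 (shut), then the shift along the tool's x, y, z in mm, then the turn, a rotation vector about the tool's x, y, z in rad. In form: [[gripper, tx, ty, tz, ax, ay, az], ...]. A call has 1 to 12 rows; each row is the pose to reach, as a shift and turn from the pose commanded when the call began, along the tool's axes at that moment; what a row does not reach only later rows make up. A row lasts 1/10 s, in which the tool goes at most 50 mm and 8.59 degrees, less where a joint would pass 70% of its speed; a pose out of reach is approached as far as the arm can. A call with a gripper value outside its range is refused whole. The fingers move at their own pace and stop on an object; FORCE is the grip in N (left out, the last holds). Time passes only in rows, so rows that repeat a pose let the fingers close. It gives the time, the measured TCP pose, the force, the opening and the grip force at its end, in the units of the state.
- get_state(): the state, without advancing time (a new reading comes with each control period).
- imaging.read_camera(name): name is "side" or "top" or "wrist"; returns a dict with "image" (384x512x3 uint8, blue, green, red), "fx", "fy", "cx", "cy" (pixels), "R" (3x3) and "t" (3): a world point X has camera coordinates R X + t; the wrist camera has in their place "tool_from_camera" (4x4, takes a point from camera to tool coordinates, whose origin is the TCP and whose axes are the flange's). Camera axes: x right, y down, z forward; pixel columns grow to the right and rows downward; lengths in m; the calibration is good to about 2 mm. A picture is of the moment at which its call begins: read the wrist's pose just before it. There is no depth.
- workorder.sign_off(): hands the job in; it is judged then, once.
The state is a dict: "time": time; "qpos": joint angles; "dq": joint speeds; "joint_efforts": joint torques, N m; "eef_pos": TCP position; "tcp_rot": TCP orientation; "contact_force": force on the tool from outside, world axes, zero at the start; "wrist_torque": the same for the moment, N m; "opening": opening from 0.0 (shut) to 1.0 (fully open); "finger_force": force on a finger pad.
Only numpy, scipy, OpenCV 4.12 (cv2) and the standard library are available. Lean on these libraries where they do the work, as an engineer would, in place of code of your own. Each camera call takes 0.05 s, during which the arm holds its last target. There are 200 camera calls.

## Working session

There is one attempt and no reset: what is moved stays moved. The work goes in short steps, Python scripts to look and compute and a shell command to move; the robot and the scene stay as the last step left them, time stands still between calls to the robot, and variables do not carry over. Pictures are saved under pics/ and viewed, at most 10 in all, crops included, and the job is handed in when it is done.

```bash
mkdir -p pics
python3 - <<'E'
from plant import get_state, imaging
import cv2,pickle
s=get_state();print(s['eef_pos'],s['tcp_rot'],s['time'])
d={n:imaging.read_camera(n) for n in('side','top')}
pickle.dump(d,open('v0.pkl','wb'))
for n in d: cv2.imwrite(f'pics/{n}0.png',cv2.resize(d[n]['image'],(800,600),interpolation=cv2.INTER_CUBIC)); print(n,d[n]['R'],d[n]['t'],d[n]['fx'],d[n]['cx'],d[n]['cy'])
E
```

```text
[ 0.28296732 -0.61214304  0.24392732] [ 9.76675187e-01  2.14718923e-01 -7.43502186e-05 -1.16522189e-03] 0.0
side [[-0.96683966 -0.25482605  0.01687469]
 [-0.19218827  0.68248757 -0.70517685]
 [ 0.16818067 -0.68503606 -0.70883063]] [0.47277069 0.27266215 0.95236187] 384.57560575144146 253.21131144593383 190.6819774364785
top [[ 0.00895336 -0.99969143  0.02317057]
 [-0.99363699 -0.01149601 -0.1120418 ]
 [ 0.1122736  -0.02201998 -0.99343332]] [-0.0779876   0.51935068  1.32274134] 481.49630768616703 256.6338601250145 187.5518270741241
```

View pics/side0.png

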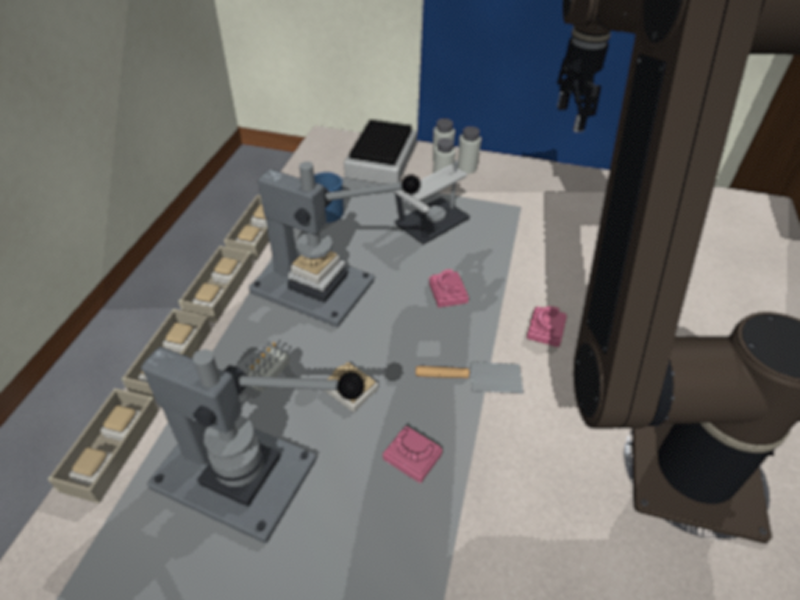

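View pics/top0.png

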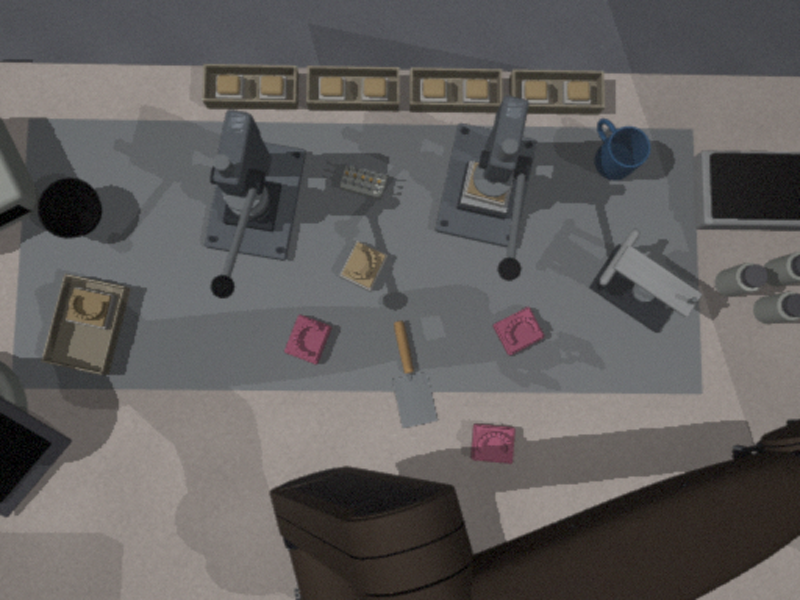

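Side view: the far press has its knob at (411,184) and a cream cast at (318,268). The near press has its knob at (350,385) and a round flask at (235,445). In the top view the cast press is the right one, with its knob at (510,268) and cast at (488,186); the left press (knob 222,286) has the flask. The right/far press is therefore the one to use. I'll confirm it in one crop and triangulate.

```bash
cat > h.py <<'E'
import numpy as np,cv2
def P(c):
    K=np.array([[c['fx'],0,c['cx']],[0,c['fy'],c['cy']],[0,0,1]]);return K@np.c_[c['R'],c['t']]
def tri(c1,p1,c2,p2):
    X=cv2.triangulatePoints(P(c1),P(c2),np.array(p1,float),np.array(p2,float));return (X[:3]/X[3]).ravel()
def atz(c,p,z):
    d=c['R'].T@np.array([(p[0]-c['cx'])/c['fx'],(p[1]-c['cy'])/c['fy'],1]);o=-c['R'].T@c['t'];return o+d*(z-o[2])/d[2]
E
python3 - <<'E'
import pickle,cv2,numpy as np
from h import *
d=pickle.load(open('v0.pkl','rb'));s,t=d['side'],d['top'];k=.64
a=cv2.resize(s['image'][95:225,150:320],(510,390),interpolation=cv2.INTER_CUBIC)
b=cv2.resize(t['image'][50:195,270:365],(256,390),interpolation=cv2.INTER_CUBIC)
cv2.imwrite('pics/crop.png',np.hstack([a,b]))
K=tri(s,(411*k,184*k),t,(510*k,268*k));print('knob',K)
print('other',tri(s,(350*k,385*k),t,(222*k,286*k)))
print('cast',tri(s,(318*k,268*k),t,(488*k,190*k)))
# rod far visible point: top (521,175), height between; iterate on line
p=np.array((520*k,180*k));z=.22
for _ in range(20):
    q=atz(t,p,z); r=np.hypot(*(q-K)[:2]); z=K[2]-r*np.tan(.45)
print('rodpt',q,'yaw',np.arctan2(*(q-K)[[1,0]]),r)
E
```

```text
knob [ 0.52859204 -0.22583418  0.29054894]
other [0.49801529 0.19121735 0.29249719]
cast [ 0.70587672 -0.22611947  0.05857704]
rodpt [ 0.68145155 -0.2553665   0.21534394] yaw -0.19084774153460737 0.1556861854883584
```

View pics/crop.png

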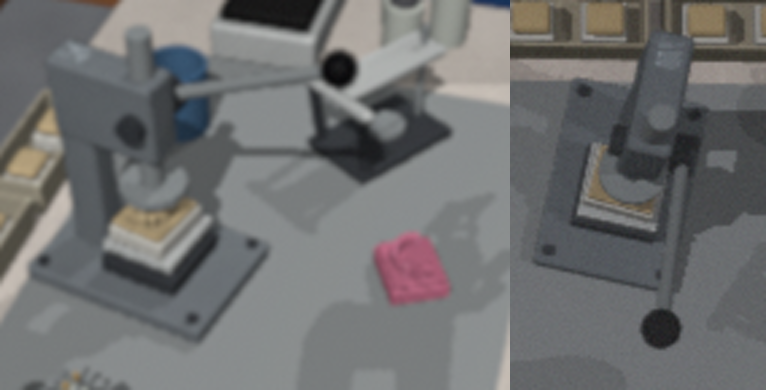

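The crop confirms it: the far/right press has cream teeth on a white base under its ram, and its knob is at crop (339,69) side and (661,328) top. Next I'll move above that knob.

```bash
cat >> h.py <<'E'
from scipy.spatial.transform import Rotation as Ro
def delta(pos,yaw,tilt=0):
    from plant import get_state
    s=get_state();R=Ro.from_quat(s['tcp_rot'])
    T=Ro.from_euler('z',yaw)*Ro.from_euler('x',np.pi)*Ro.from_euler('y',tilt)
    print('shift mm',(R.inv().apply(np.array(pos)-s['eef_pos'])*1000).round(1),'turn',(R.inv()*T).as_rotvec().round(3))
E
python3 -c "
from h import *
delta([.5286,-.2258,.40],-.19)"
```

```text
shift mm [ 385.1 -248.1 -155.3] turn [-0.002  0.     0.623]
```

```bash
python3 -m jog '[[0,0,0,-50,0,0,0],[0,0,0,-100,0,0,0],[0,20,-13,-140,0,0,0.1],[0,55,-35,-155,0,0,0.2],[0,95,-60,-155,0,0,0.3],[0,135,-85,-155,0,0,0.4],[0,175,-112,-155,0,0,0.5],[0,215,-138,-155,0,0,0.6],[0,255,-164,-155,0,0,0.62],[0,295,-190,-155,0,0,0.62],[0,335,-216,-155,0,0,0.62],[0,365,-235,-155,0,0,0.62]]'
python3 -c "
from h import *
delta([.5286,-.2258,.40],-.19)"
```

```text
time: 1.3
eef_pos: [0.5168, -0.2436, 0.3999]
tcp_rot: [0.996, -0.093, -0.0, -0.0]
contact_force: [0.2, -0.3, 0.6]
opening: 0.999
finger_force: 0.0
shift mm [  8.3 -19.7  -0.1] turn [-0.001  0.     0.004]
```

```bash
python3 -m jog '[[0,8,-20,0,0,0,0],[0,8,-20,0,0,0,0],[0,8,-20,0,0,0,0]]' >/dev/null
python3 - <<'E'
from plant import get_state, imaging
from h import *
import pickle
s=get_state();c=imaging.read_camera('wrist');print(s['eef_pos'],s['tcp_rot'])
pickle.dump((s,c),open('w1.pkl','wb'))
cv2.imwrite('pics/w1.png',cv2.resize(c['image'],(800,600)))
R=Ro.from_quat(s['tcp_rot']);A=c['tool_from_camera']
X=np.linalg.inv(A)@np.r_[R.inv().apply(np.array([.5286,-.2258,.2905])-s['eef_pos']),1]
print('predicted px(800)',((X[0]/X[2]*c['fx']+c['cx'])/.64,(X[1]/X[2]*c['fy']+c['cy'])/.64),X)
E
```

```text
[ 0.52740383 -0.22796169  0.39977299] [ 9.95670532e-01 -9.29509611e-02 -5.56242488e-04  2.72919582e-05]
predicted px(800) (np.float64(397.37746854932584), np.float64(289.79368330795313)) [-0.00293053  0.00111694  0.24695595  1.        ]
```

View pics/w1.png

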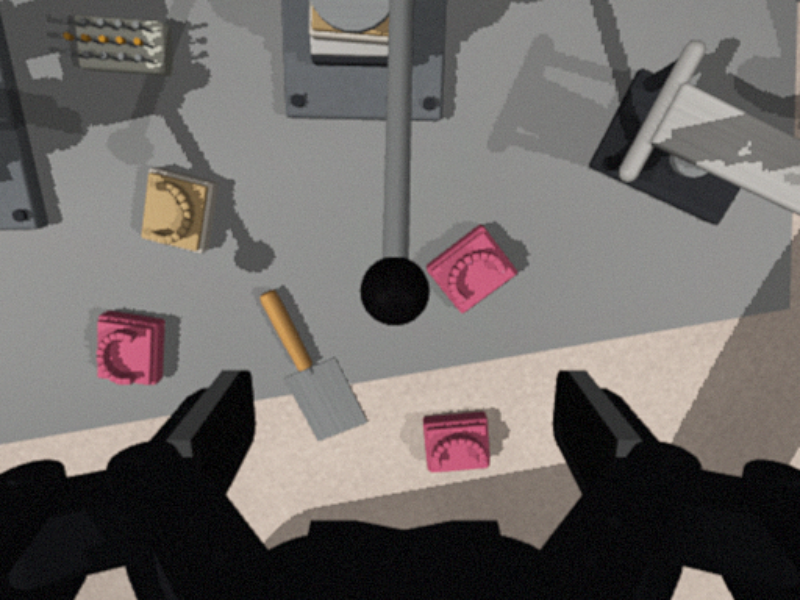

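The knob is at (395,291), within 1 mm of the prediction (397,290). The rod runs straight up the image, so the yaw is right. I'll descend and grip.

```bash
python3 -m jog '[[0,0,-3,30,0,0,0],[0,0,-3,60,0,0,0],[0,0,-3,85,0,0,0],[0,0,-3,105,0,0,0],[0,0,-3,115,0,0,0],[0,0,-3,115,0,0,0],[1,0,-3,115,0,0,0],[1,0,-3,115,0,0,0],[1,0,-3,115,0,0,0],[1,0,-3,115,0,0,0],[1,0,-3,115,0,0,0],[1,0,-3,115,0,0,0]]' 70
python3 -m jog '[[1,0,0,0,0,0,0],[1,0,0,0,0,0,0],[1,0,0,0,0,0,0]]'
```

```text
time: 2.85
eef_pos: [0.5283, -0.2236, 0.2864]
tcp_rot: [0.996, -0.093, 0.0, -0.002]
contact_force: [-1.4, 4.4, 3.0]
opening: 0.363
finger_force: 68.9
time: 3.15
eef_pos: [0.5283, -0.2236, 0.2863]
tcp_rot: [0.996, -0.093, 0.0, -0.002]
contact_force: [-0.9, 5.3, 2.8]
opening: 0.363
finger_force: 68.9
```

Run:
```python
from plant import imaging
import cv2
c=imaging.read_camera('wrist')
cv2.imwrite('pics/w2.png',cv2.resize(c['image'],(800,600)))
```

```text
(no output)
```

View pics/w2.png

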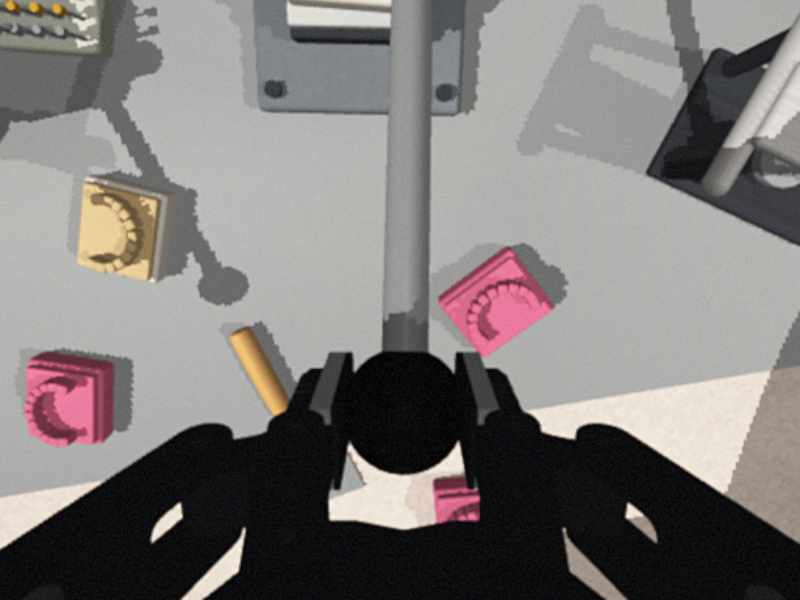

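Pads sit squarely on both sides of the ball (405,412). Now I'll pull it down along the arc.

```bash
python3 -m jog '[[1,-4.1,0,9.1,0,0,0],[1,-7.8,0,18.4,0,0,0],[1,-11,0,27.9,0,0,0],[1,-13.7,0,37.5,0,0,0],[1,-15.9,0,47.3,0,0,0],[1,-17.7,0,57.1,0,0,0],[1,-18.9,0,67,0,0,0],[1,-19.7,0,77,0,0,0],[1,-19.9,0,87,0,0,0],[1,-19.7,0,97,0,0,0],[1,-18.9,0,107,0,0,0],[1,-17.7,0,117,0,0,0]]'
```

```text
time: 4.4
eef_pos: [0.5131, -0.2205, 0.1715]
tcp_rot: [0.996, -0.094, 0.003, -0.001]
contact_force: [4.4, 9.0, 11.0]
opening: 0.363
finger_force: 74.9
```

```bash
python3 -m jog '[[1,1.8,0,9.7,0,0,0],[1,4,0,19.5,0,0,0],[1,6.7,0,29,0,0,0],[1,8.4,0,34,0,0,0],[1,9.9,0,38.5,0,0,0],[1,10.5,0,40.5,0,0,0],[1,10.5,0,40.5,0,0,0],[1,10.5,0,40.5,0,0,0]]'
```

```text
time: 5.2
eef_pos: [0.5256, -0.223, 0.1329]
tcp_rot: [0.996, -0.093, 0.006, -0.0]
contact_force: [2.8, 10.7, 12.5]
opening: 0.362
finger_force: 75.8
```

```bash
python3 -m jog '[[1,0.6,0,1.5,0,0,0],[1,1.2,0,3,0,0,0],[1,1.6,0,4.5,0,0,0],[1,1.6,0,4.5,0,0,0],[1,1.6,0,4.5,0,0,0]]'
```

```text
time: 5.7
eef_pos: [0.5267, -0.2232, 0.1281]
tcp_rot: [0.996, -0.094, 0.005, -0.001]
contact_force: [2.6, 10.5, 12.8]
opening: 0.361
finger_force: 76.7
```

```bash
python3 -m jog '[[1,0.5,0,1.5,0,0,0],[1,1,0,3,0,0,0],[1,1.5,0,4,0,0,0],[1,1.5,0,4,0,0,0],[1,1.5,0,4,0,0,0]]'
python3 - <<'E'
from plant import imaging
import cv2,pickle,numpy as np
d={n:imaging.read_camera(n) for n in('side','wrist')}
pickle.dump(d,open('v1.pkl','wb'))
a=cv2.resize(d['side']['image'][95:245,150:320],(442,390),interpolation=cv2.INTER_CUBIC)
b=cv2.resize(d['wrist']['image'][130:384,140:370],(353,390),interpolation=cv2.INTER_CUBIC)
cv2.imwrite('pics/down.png',np.hstack([a,b]))
E
```

```text
time: 6.2
eef_pos: [0.5274, -0.2234, 0.1258]
tcp_rot: [0.996, -0.094, 0.003, -0.001]
contact_force: [-3.0, 10.1, 21.2]
opening: 0.366
finger_force: 77.7
```

View pics/down.png

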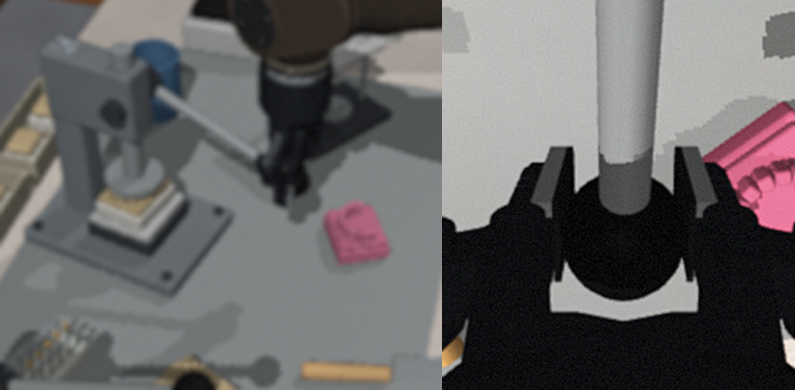

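The lever is down (ram on cast, force up from 12.8 to 21 N, so it's at the stop) and the ball is still between the pads. I'll hold about 1 s.

```bash
python3 -m jog '[[1,0,0,1.5,0,0,0],[1,0,0,1.5,0,0,0],[1,0,0,1.5,0,0,0],[1,0,0,1.5,0,0,0],[1,0,0,1.5,0,0,0],[1,0,0,1.5,0,0,0],[1,0,0,1.5,0,0,0],[1,0,0,1.5,0,0,0],[1,0,0,1.5,0,0,0],[1,0,0,1.5,0,0,0]]' 80
```

```text
time: 7.3
eef_pos: [0.5275, -0.2234, 0.1255]
tcp_rot: [0.996, -0.094, 0.003, -0.001]
contact_force: [-6.5, 12.4, 26.8]
opening: 0.363
finger_force: 78.3
```

```bash
python3 -m jog '[[1,-1,0,-3.5,0,0,0],[1,-3.7,0,-7,0,0,0],[1,-5,0,-10.7,0,0,0],[1,-6.3,0,-14.5,0,0,0],[1,-7.4,0,-18.3,0,0,0],[1,-8.5,0,-22.2,0,0,0],[1,-9.6,0,-26,0,0,0],[1,-10.5,0,-29.9,0,0,0],[1,-11.4,0,-33.8,0,0,0],[1,-12.2,0,-37.7,0,0,0],[1,-12.9,0,-41.7,0,0,0],[1,-13.6,0,-45.5,0,0,0]]'
```

```text
time: 8.5
eef_pos: [0.5168, -0.2212, 0.1685]
tcp_rot: [0.995, -0.095, 0.009, -0.001]
contact_force: [13.6, 8.6, 5.1]
opening: 0.365
finger_force: 78.6
```

```bash
python3 -m jog '[[1,0.5,0,-3.3,0,0,0],[1,0.8,0,-6.7,0,0,0],[1,0.8,0,-10,0,0,0],[1,0.6,0,-13.3,0,0,0],[1,0.4,0,-16.7,0,0,0],[1,0.2,0,-20,0,0,0],[1,0,0,-23.3,0,0,0],[1,0,0,-26.7,0,0,0],[1,0,0,-30,0,0,0],[1,0,0,-33.3,0,0,0],[1,0,0,-36.7,0,0,0],[1,0,0,-40,0,0,0]]'
```

```text
time: 9.7
eef_pos: [0.5108, -0.2199, 0.2041]
tcp_rot: [0.995, -0.095, -0.0, -0.003]
contact_force: [1.1, 5.4, 2.4]
opening: 0.362
finger_force: 80.8
```

```bash
python3 -m jog '[[1,0.2,0,-3.3,0,0,0],[1,0.5,0,-6.7,0,0,0],[1,0.9,0,-10,0,0,0],[1,1.3,0,-13.3,0,0,0],[1,1.7,0,-16.6,0,0,0],[1,2,0,-19.9,0,0,0],[1,2.6,0,-23.2,0,0,0],[1,3.2,0,-26.5,0,0,0],[1,3.9,0,-29.8,0,0,0],[1,4.6,0,-33.1,0,0,0],[1,5.3,0,-36.3,0,0,0],[1,6,0,-39.5,0,0,0]]'
```

```text
time: 10.9
eef_pos: [0.5163, -0.221, 0.2436]
tcp_rot: [0.995, -0.098, -0.001, -0.003]
contact_force: [-3.1, 5.4, 4.4]
opening: 0.363
finger_force: 84.3
```

```bash
python3 -m jog '[[1,0.9,0,-3.2,0,0,0],[1,1.8,0,-6.4,0,0,0],[1,2.7,0,-9.6,0,0,0],[1,3.6,0,-12.8,0,0,0],[1,4.6,0,-16,0,0,0],[1,5.6,0,-19,0,0,0],[1,6.6,0,-22,0,0,0],[1,7.7,0,-25,0,0,0],[1,8.8,0,-28,0,0,0],[1,9.8,0,-31,0,0,0],[1,10.8,0,-33,0,0,0],[1,11.5,0,-35,0,0,0]]'
```

```text
time: 12.1
eef_pos: [0.5238, -0.2227, 0.278]
tcp_rot: [0.996, -0.089, -0.007, -0.002]
contact_force: [-13.6, 6.0, 6.4]
opening: 0.365
finger_force: 83.4
```

```bash
python3 -m jog '[[1,0,0,-1,0,0,0],[1,0,0,-2,0,0,0],[1,0,0,-3,0,0,0],[1,0,0,-4,0,0,0],[1,0,0,-4,0,0,0]]'
python3 - <<'E'
from plant import imaging
from h import *
import pickle
c=imaging.read_camera('side');o=pickle.load(open('v0.pkl','rb'))['side']
f=lambda i:cv2.resize(i[95:195,190:300],(396,360),interpolation=cv2.INTER_CUBIC)
cv2.imwrite('pics/up.png',np.hstack([f(o['image']),f(c['image'])]))
E
```

```text
time: 12.6
eef_pos: [0.5234, -0.2227, 0.2801]
tcp_rot: [0.995, -0.096, -0.008, -0.003]
contact_force: [-12.3, 7.7, 2.2]
opening: 0.365
finger_force: 82.4
```

View pics/up.png

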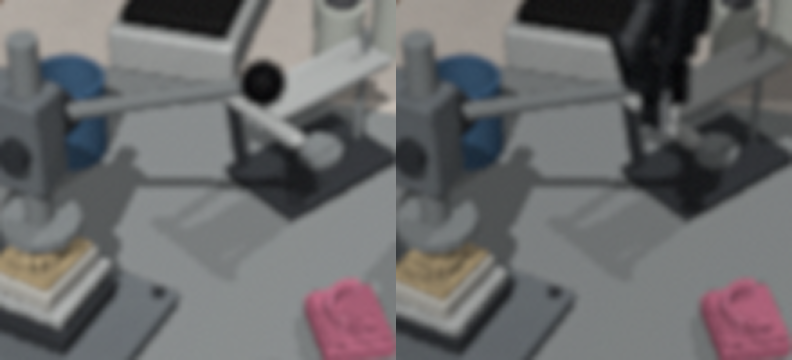

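The rod is back almost to its original line. I'll take it against the rest and relieve the axial force.

```bash
python3 -m jog '[[1,-1,0,-1,0,0,0],[1,-2,0,-2,0,0,0],[1,-2,0,-3,0,0,0],[1,-2,0,-3,0,0,0],[1,-2,0,-3,0,0,0]]'
```

```text
time: 13.15
eef_pos: [0.5236, -0.2227, 0.2805]
tcp_rot: [0.995, -0.096, -0.005, -0.003]
contact_force: [-2.9, 5.3, -8.3]
opening: 0.363
finger_force: 81.4
```

At the upper rest (0.4 mm of motion for 3 mm commanded). I'll relieve, release and retreat upward.

```bash
python3 -m jog '[[1,0,-1,1.5,0,0,0],[1,0,-1,1.5,0,0,0],[0.4,0,-1,1.5,0,0,0],[0.2,0,-1,1.5,0,0,0],[0,0,-1,1.5,0,0,0],[0,0,-1,1.5,0,0,0],[0,0,-1,1.5,0,0,0],[0,0,-1,1.5,0,0,0],[0,0,-1,1.5,0,0,0]]' 30
python3 -m jog '[[0,0,0,-5,0,0,0],[0,0,0,-20,0,0,0],[0,0,0,-45,0,0,0],[0,0,0,-75,0,0,0],[0,0,0,-105,0,0,0],[0,0,0,-130,0,0,0],[0,-40,0,-140,0,0,0],[0,-80,0,-140,0,0,0],[0,-80,0,-140,0,0,0],[0,-80,0,-140,0,0,0]]'
python3 - <<'E'
from plant import imaging
from h import *
import pickle
d=pickle.load(open('v0.pkl','rb'))
f=lambda i:cv2.resize(i[95:225,150:320],(400,306),interpolation=cv2.INTER_CUBIC)
c=imaging.read_camera('side')
g=lambda i:cv2.resize(i[50:195,130:365],(400,247),interpolation=cv2.INTER_CUBIC)
t=imaging.read_camera('top')
cv2.imwrite('pics/end.png',np.vstack([np.hstack([f(d['side']['image']),f(c['image'])]),np.hstack([g(d['top']['image']),g(t['image'])])]))
E
```

```text
time: 14.05
eef_pos: [0.5261, -0.2238, 0.2834]
tcp_rot: [0.996, -0.093, 0.0, 0.0]
contact_force: [0.1, 0.9, -0.5]
opening: 1.0
finger_force: 0.0
time: 15.05
eef_pos: [0.4472, -0.2089, 0.4252]
tcp_rot: [0.996, -0.094, 0.001, 0.001]
contact_force: [-0.0, 0.3, -0.8]
opening: 0.996
finger_force: 0.0
```

View pics/end.png

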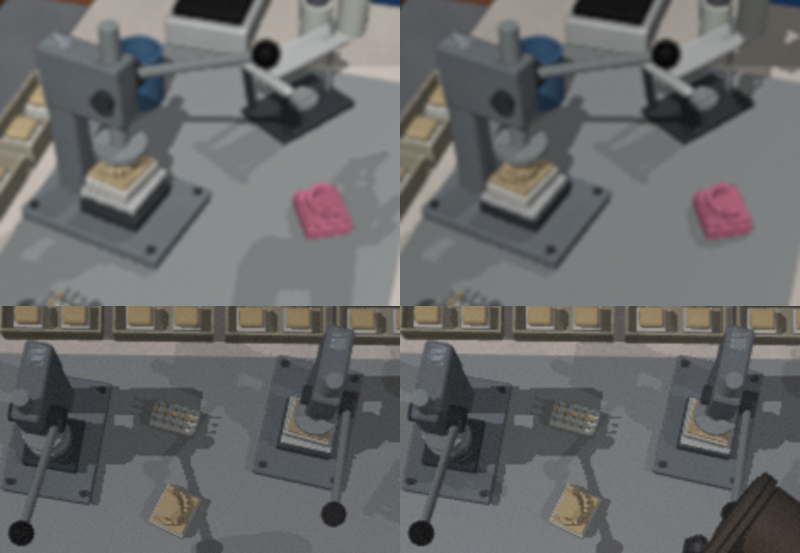

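The lever is back at rest, with the ball at (667,53) against (265,53)+400 before. The cast stands in place and is pushed down, and the other press is unchanged.

```bash
python3 -c "
from plant import workorder
print(workorder.sign_off())"
```

```text
the job is handed in; nothing more can be done
None
```

I pressed the cast fully down, held the lever at its lower stop for over a second, eased it back up to its rest while still gripping it, let go, and handed the job in at about 15 s; the other press was not touched.

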